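Zero the medal scale with the empty case on it

ROBOT

A 6-joint arm with a two-finger parallel gripper is mounted at the origin on the work surface. World frame = base frame: x ahead of the robot, y to its left, z up, the work surface at z = 0. Lengths are in m, angles in rad, forces in N, time in s.
With the tool pointing down it reaches from about 0.3 to 0.775 m from the base axis. Payload 14.6 kg.
Tool frame: the origin (TCP) lies at the very end of the fingers, on their centre line; the grasp point (between the pads) lies 19 mm behind it; z points along the fingers, y is the line along which they close (so a half turn about z gives the same grasp; the last joint's range is limited). The gripper opens to 94 mm and grips with 3 to 60 N. Pads are 16 mm wide; open, the fingers measure 119 mm over their backs; the gripper's body (75 mm by 177 mm) begins 78 mm behind the grasp point.
Start: joints at [1.14, 0.3, 1.521, -0, 1.321, -0.067], TCP at [0.196, 0.514, 0.205] pointing down, gripper open.
Joint ranges: [-3.03, 3.03], [-0.79, 2.21], [0.23, 2.52], [-1.04, 4.18], [0, 3.07], [-2.55, 2.55]. Speed limits (rad/s): [2.22, 2.22, 2.57, 3.14, 3.14, 3.14].

INTERFACE

Orientations are given as a rotation vector (axis times angle).
In Python, from plant import telemetry, eyes, bot gives the robot as it stands.
- The arm moves only by the tool jog_arm, never from a script. Its argument "motion" is a list of rows, each an object with "claw": the opening, from 0 (shut) to 1 (fully open); "linear": the shift along the tool's x, y, z normalised to -1 to 1, where 1 is 800 mm, a list of three; "yaw": the turn about the tool's z normalised to -1 to 1, where 1 is 60 degrees. In form: [{"claw": claw, "linear": [tx, ty, tz], "yaw": yaw}, ...]. A call has 1 to 5 rows; each row is the pose to reach, as a shift and turn from the pose commanded when the call began, along the tool's axes at that moment; what a row does not reach only later rows make up. A row lasts 1/8 s, in which the tool goes at most 62.5 mm and 10.7 degrees, less where a joint would pass 70% of its speed; a pose out of reach is approached as far as the arm can. A call with a number of a shift or a turn outside -1 to 1 is refused whole. A call with a gripper value outside its range is refused whole. The fingers move at their own pace and stop on an object; "squeeze" is the grip in N (left out, the last holds). Time passes only in rows, so rows that repeat a pose let the fingers close. It gives the time, the measured TCP pose, the force, the opening and the grip force at its end, in the units of the state.
- telemetry.get_state(): the state, without advancing time (a new reading comes with each control period).
- eyes.camera(name): name is "side" or "top" or "wrist"; returns a dict with "color" (420x560x3 uint8, red, green, blue), "camera_matrix" (3x3 intrinsics, pixels), "R" (3x3) and "t" (3): a world point X has camera coordinates R X + t. Camera axes: x right, y down, z forward; pixel columns grow to the right and rows downward; lengths in m; the calibration is good to about 2 mm. A picture is of the moment at which its call begins. There is no depth.
- bot.finish_job(): hands the job in; it is judged then, once.
The state is a dict: "time": time; "q": joint angles; "dq": joint speeds; "joint_torque": joint torques, N m; "tcp_pos": TCP position; "tcp_rot": TCP orientation; "ft_force": force on the tool from outside, world axes, zero at the start; "moment": the same for the moment, N m; "opening": opening from 0.0 (shut) to 1.0 (fully open); "gripper_force": force on a finger pad.
Only numpy, scipy, OpenCV 4.12 (cv2) and the standard library are available. Lean on these libraries where they do the work, as an engineer would, in place of code of your own. Each camera call takes 0.05 s, during which the arm holds its last target. There are 200 camera calls.

TASK

An empty medal case sits on the scale's pan, ready for weighing. With the fingertips, gently press the large round key and let it come back up to wake the scale, then press the long bar-shaped key in the same way to zero it, and withdraw. Leave the two small square keys alone, and do not shift or lift the case on the pan or the cases and loupe beside the scale.

Things in the scene. Friction and masses are not known exactly. Their poses are not given: they have to be found in the camera images.
- scale: White bench scale fixed on the table, 270 (x) by 240 (y) by 45 mm high (flat top); origin at the centre of its underside. Row of four keys along its y at x = -100 mm (the robot's side), y = -75, -25, 25, 75 mm, in an order that varies; each stands 12 mm above the top. Then a flat dark display, then a round steel pan, 152 mm across, its top at 55 mm, centred at x = 50 mm.
- key_round (a joint): The large round key, 30 mm across. Joint value in m: 0 = up (rest), grows as it is pressed down, 0.006 = fully down against a hard stop. Sprung: 1.2 N starts it moving, about 5 N takes it fully down, and it springs back up by itself; it switches from 0.0035 on.
- key_round_top (a point): Large round key. Point at the centre of the key's top face, 57 mm above the table with the key up; it moves down with the key. Axes as the scale's.
- key_bar (a joint): The long bar key, 44 mm along the scale's x by 16 mm along its y. Joint value in m: 0 = up (rest), grows as it is pressed down, 0.006 = fully down against a hard stop. Sprung: 1.2 N starts it moving, about 5 N takes it fully down, and it springs back up by itself; it switches from 0.0035 on.
- key_bar_top (a point): Long bar key. Point at the centre of the key's top face, 57 mm above the table with the key up; it moves down with the key. Axes as the scale's.
- key_small_a (a joint): One of the two small square keys (14 by 14 mm), to be left alone. Joint value in m: 0 = up (rest), grows as it is pressed down, 0.006 = fully down against a hard stop. Sprung: 1.2 N starts it moving, about 5 N takes it fully down, and it springs back up by itself; it switches from 0.0035 on.
- key_small_a_top (a point): Small square key. Point at the centre of the key's top face, 57 mm above the table with the key up; it moves down with the key. Axes as the scale's.
- key_small_b (a joint): The other small square key (14 by 14 mm), to be left alone. Joint value in m: 0 = up (rest), grows as it is pressed down, 0.006 = fully down against a hard stop. Sprung: 1.2 N starts it moving, about 5 N takes it fully down, and it springs back up by itself; it switches from 0.0035 on.
- key_small_b_top (a point): Small square key. Point at the centre of the key's top face, 57 mm above the table with the key up; it moves down with the key. Axes as the scale's.
- key_round_base: Fixed seat of the large round key: the point on the scale's top, 45 mm above the table, under the centre of that key (12 mm below the key's top when up); does not move.
- key_bar_base: Fixed seat of the long bar key: the point on the scale's top, 45 mm above the table, under the centre of that key (12 mm below the key's top when up); does not move.
- empty_case: Empty open medal case, loose on the pan, 66 by 66 by 16 mm, about 60 g; origin at the centre of its underside.
- case_low: Closed medal case, 66 by 66 by 18 mm, about 110 g, loose on the table beside the scale; origin at the centre of its underside. The lower of a stack of two.
- case_high: The same kind of case lying on top of case_low; origin at the centre of its underside, stack top 36 mm above the table.
- loupe: Small loupe lying on the table beside the scale: round lens body 34 mm across and 16 mm high, with a flat cover 8 mm high that reaches 61 mm to its -x; about 50 g; origin under the centre of the lens.
Things that resemble listed ones, but are neither listed nor needed, are in the scene too. Leave any green look-alike of the loupe alone.

How it is judged:
By the outcome, as a careful person would: the job done as asked, in the order asked, and still so for the second after the job is handed in, with the robot touching nothing.
It also fails if it takes over 35 s, if anything falls off the work surface, if the arm or the gripper's body presses on something with over 40 N, if the wrist force passes 120 N, or if a joint passes its speed limit or range.

## Working session

There is one attempt and no reset: what is moved stays moved. The work goes in short steps, Python scripts to look and compute and a tool call to move; the robot and the scene stay as the last step left them, time stands still between calls to the robot, and variables do not carry over. Pictures are saved under pics/ and viewed, at most 10 in all, crops included, and the job is handed in when it is done.

Besides the shell and the picture viewer there is one more tool, called after "Call:" as a command line: name --argument value ..., lists and objects as JSON in quotes. jog_arm: Moves the arm, as the interface text tells. Its arguments: {"type":"object","properties":{"motion":{"type":"array"},"squeeze":{"type":"number"}},"required":["motion"]}

```bash
mkdir -p pics; python3 - <<'E'
from plant import telemetry, eyes, bot
import cv2,pickle
d={}
for n in("top","side"):
    c=eyes.camera(n); d[n]=c; cv2.imwrite(f"pics/{n}0.png",c["color"][:,:,::-1])
    print(n,c["camera_matrix"],c["R"],c["t"])
pickle.dump(d,open("cams.pkl","wb"))
s=telemetry.get_state(); print(s)
E
```

```text
top [[495.21876098   0.         284.65688992]
 [  0.         495.21876098 211.59120714]
 [  0.           0.           1.        ]] [[-1.06490972e-02 -9.99942895e-01  8.95814431e-04]
 [-9.95271631e-01  1.05128447e-02 -9.65601374e-02]
 [ 9.65452058e-02 -1.91985698e-03 -9.95326749e-01]] [-0.03590726  0.56418483  1.16047947]
side [[516.33447032   0.         282.44093874]
 [  0.         516.33447032 206.61031462]
 [  0.           0.           1.        ]] [[-0.9817392  -0.18982862  0.0123787 ]
 [-0.10578088  0.49066827 -0.86490176]
 [ 0.15810927 -0.8504174  -0.50178851]] [0.5710119  0.15097477 0.92055977]
{'time': 0.1, 'q': array([ 1.14037772e+00,  3.00427219e-01,  1.52152121e+00, -2.91471720e-05,
        1.32069466e+00, -6.65406177e-02]), 'dq': array([-0.00131175, -0.00104545, -0.00307486,  0.00110451,  0.00012631,
       -0.00034856]), 'joint_torque': array([ 1.64996716e-03, -5.32634032e+01, -3.53286660e+01,  7.09603890e-02,
        2.35273369e-02, -1.50325627e-05]), 'tcp_pos': array([0.19562608, 0.51378061, 0.20493573]), 'tcp_rot': array([-5.68377013e-01, -3.08951424e+00,  1.61012465e-03]), 'ft_force': array([0.0129666 , 0.54736722, 0.42829072]), 'moment': array([-0.00572445,  0.00323223, -0.03618502]), 'gripper_force': 0.0, 'opening': 0.9982076501181792}
```

View pics/top0.png

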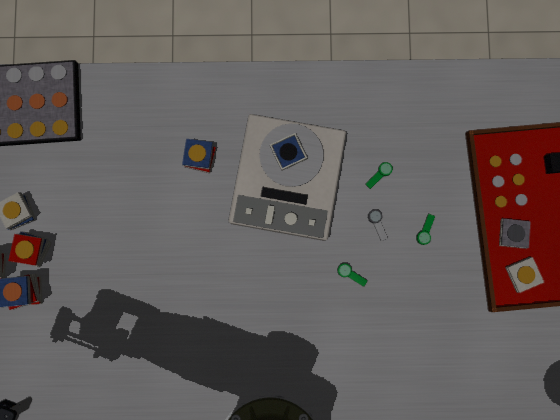

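View pics/side0.png

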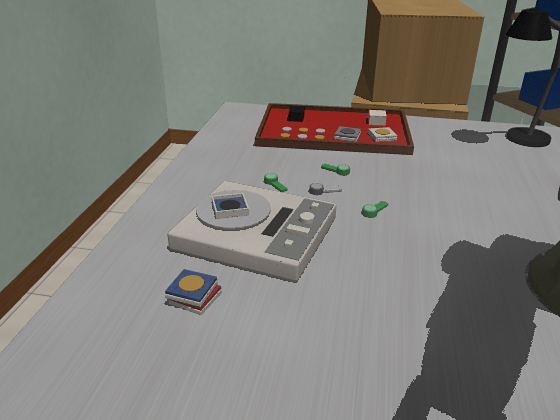

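The top view shows the scale with four keys: small square (249,211), bar (269,214), round (291,219) and small square (312,222). The round pan at (291,154) is not a key. The side view shows the same order. I'll check the choice in a close crop and fit the scale pose.

```bash
cat > h.py <<'E'
import numpy as np,pickle
d=pickle.load(open("cams.pkl","rb"))
def ray(n,u,v,z):
    c=d[n]; r=c["R"].T@np.linalg.inv(c["camera_matrix"])@[u,v,1]; o=-c["R"].T@c["t"]
    return o+r*(z-o[2])/r[2]
E
python3 - <<'E'
from h import *; import cv2
im=d["top"]["color"][105:245,225:355,::-1]
a=cv2.resize(im[80:],None,fx=6,fy=6,interpolation=cv2.INTER_CUBIC); a=cv2.convertScaleAbs(a,alpha=1.3)
cv2.imwrite("pics/crop.png",a)
s=d["side"]["color"][190:260,255:345,::-1]
cv2.imwrite("pics/crops.png",cv2.resize(s,None,fx=8,fy=8,interpolation=cv2.INTER_CUBIC))
E
```

```text
(no output)
```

View pics/crop.png

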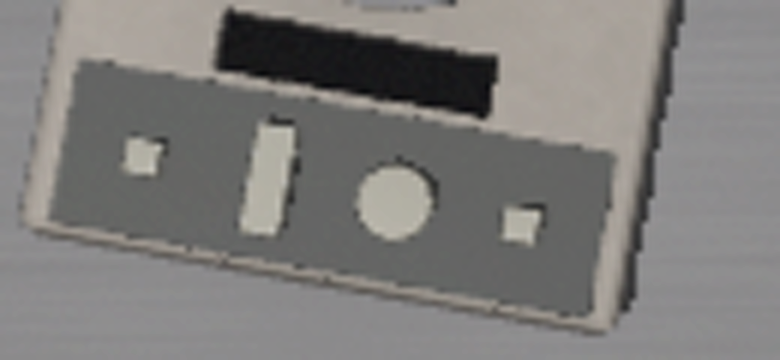

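View pics/crops.png

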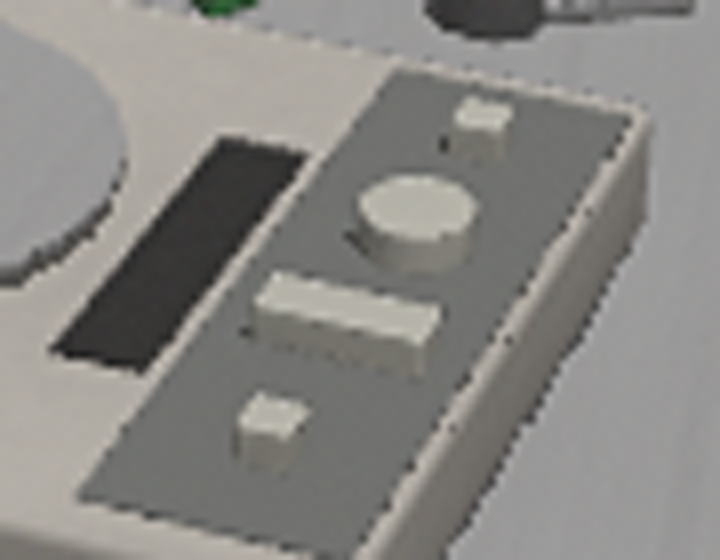

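The crops confirm it. In the top crop, bar (268,179) and round (395,203) sit between the small keys at (142,156) and (521,226). In the side crop the keys are at (273,414), (348,306), (417,208) and (483,113).

```bash
python3 - <<'E'
from h import *
from scipy.spatial.transform import Rotation as R
T=[(142,156),(268,179),(395,203),(521,226)]; S=[(273,414),(348,306),(417,208),(483,113)]
pt=np.array([ray("top",(x+.5)/6-.5+225,(y+.5)/6-.5+185,.057) for x,y in T])
ps=np.array([ray("side",(x+.5)/8-.5+255,(y+.5)/8-.5+190,.057) for x,y in S])
print(pt,ps,np.linalg.norm(np.diff(pt,axis=0),axis=1),np.linalg.norm(np.diff(ps,axis=0),axis=1))
m=(pt+ps)/2; c=m.mean(0); u=m[0]-m[3]; u/=np.linalg.norm(u); yaw=np.arctan2(-u[0],u[1])
print("yaw",np.degrees(yaw))
P={"bar":c+.025*u,"round":c-.025*u}; print(P)
M=R.from_rotvec([-5.68377013e-01,-3.08951424,1.61e-3]).as_matrix(); print(M)
tcp=np.array([0.19562608,0.51378061,0.20493573])
for k in P: print(k,M.T@(P[k]-tcp))
print("angle tool y vs scale y",np.degrees(np.arctan2(M[1,1],M[0,1])-np.arctan2(u[1],u[0])))
print("case",ray("top",200,152,.036),"loupe",ray("top",375,216,.016))
E
```

```text
[[ 0.5641605   0.04328045  0.057     ]
 [ 0.55463994 -0.00575771  0.057     ]
 [ 0.54473833 -0.05511065  0.057     ]
 [ 0.53524543 -0.10400746  0.057     ]] [[ 0.56234186  0.04332166  0.057     ]
 [ 0.55310691 -0.00561249  0.057     ]
 [ 0.54379071 -0.05381203  0.057     ]
 [ 0.53424084 -0.10433201  0.057     ]] [0.0499538  0.05033641 0.04980978] [0.04979794 0.04909163 0.05141466]
yaw -10.941070090499291
{'bar': array([ 0.55377805, -0.00570821,  0.057     ]), 'round': array([ 0.54428808, -0.05479935,  0.057     ])}
[[-9.34526239e-01  3.55894000e-01 -4.12615379e-04]
 [ 3.55894237e-01  9.34525740e-01 -9.66326025e-04]
 [ 4.16900584e-05 -1.04990446e-03 -9.99999448e-01]]
bar [-0.51959165 -0.35785622  0.14828986]
round [-0.52819429 -0.40711058  0.14834122]
angle tool y vs scale y -9.907187451444372
case [0.70928509 0.16049127 0.036     ] loupe [ 0.55184326 -0.26039698  0.016     ]
```

Spacings come out at 50 mm in both views and the views agree to within 2 mm. The finger ends, shut, are about 25 x 16 mm, which fits. I'll move above the round key with the gripper closed, aligned with the scale.

Call:
jog_arm --motion '[{"claw":0,"linear":[-0.066,-0.051,0],"yaw":0},{"claw":0,"linear":[-0.132,-0.102,0],"yaw":-0.04},{"claw":0,"linear":[-0.198,-0.153,0],"yaw":-0.08},{"claw":0,"linear":[-0.264,-0.204,0],"yaw":-0.12},{"claw":0,"linear":[-0.33,-0.255,0],"yaw":-0.165}]' --squeeze 5

```text
time: 0.72
tcp_pos: [0.3594, 0.2456, 0.2054]
tcp_rot: [0.297, 3.128, -0.0]
ft_force: [0.8, 0.7, 0.6]
opening: 0.505
gripper_force: 0.0
```

```bash
cat > go.py <<'E'
import numpy as np,sys
from scipy.spatial.transform import Rotation as R
from plant import telemetry
s=telemetry.get_state(); M=R.from_rotvec(s["tcp_rot"]).as_matrix()
P={"bar":[0.5538,-0.0057,.057],"round":[0.5443,-0.0548,.057]}
print(s["time"],s["tcp_pos"].round(4),s["ft_force"].round(2),s["opening"],"tool y dir",np.degrees(np.arctan2(M[1,1],M[0,1])))
for k in P: print(k,(M.T@(P[k]-s["tcp_pos"])/.8).round(4))
E
python3 go.py
```

```text
0.725 [0.3594 0.2456 0.2054] [0.76 0.73 0.55] 0.5049728978294553 tool y dir 79.15161534458166
bar [-0.2978 -0.2627  0.1855]
round [-0.2977 -0.3252  0.1855]
```

Call:
jog_arm --motion '[{"claw":0,"linear":[-0.052,-0.056,0.02],"yaw":0},{"claw":0,"linear":[-0.104,-0.112,0.04],"yaw":0},{"claw":0,"linear":[-0.156,-0.168,0.05],"yaw":0},{"claw":0,"linear":[-0.208,-0.224,0.06],"yaw":0},{"claw":0,"linear":[-0.26,-0.28,0.06],"yaw":0}]'

```text
time: 1.35
tcp_pos: [0.5209, -0.014, 0.1567]
tcp_rot: [-0.3, -3.126, -0.0]
ft_force: [0.1, 0.2, 0.0]
opening: 0.01
gripper_force: 0.0
```

Call:
jog_arm --motion '[{"claw":0,"linear":[0,0,0],"yaw":0},{"claw":0,"linear":[0,0,0],"yaw":0}]'

```text
time: 1.6
tcp_pos: [0.52, -0.0117, 0.157]
tcp_rot: [-0.3, -3.126, -0.0]
ft_force: [-0.3, 0.1, 0.1]
opening: 0.007
gripper_force: 0.0
```

```bash
python3 go.py
```

```text
1.6 [ 0.52   -0.0117  0.157 ] [-0.34  0.13  0.1 ] 0.007303999125543466 tool y dir 79.03663186246973
bar [-0.0401  0.0154  0.125 ]
round [-0.0402 -0.0472  0.125 ]
```

Call:
jog_arm --motion '[{"claw":0,"linear":[-0.04,-0.047,0],"yaw":0},{"claw":0,"linear":[-0.0402,-0.0472,0.05],"yaw":0},{"claw":0,"linear":[-0.0402,-0.0472,0.1],"yaw":0},{"claw":0,"linear":[-0.0402,-0.0472,0.105],"yaw":0},{"claw":0,"linear":[-0.0402,-0.0472,0.105],"yaw":0}]'

```text
time: 2.22
tcp_pos: [0.5453, -0.0544, 0.0748]
tcp_rot: [0.298, 3.126, -0.0]
ft_force: [0.5, 0.1, 0.9]
opening: 0.004
gripper_force: 0.0
```

```bash
python3 go.py; python3 - <<'E'
from plant import eyes
import cv2,numpy as np
a=eyes.camera("side")["color"][150:270,230:370,::-1]
b=eyes.camera("top")["color"][150:255,215:345,::-1]
cv2.imwrite("pics/chk.png",np.hstack([cv2.resize(a,(400,400)),cv2.resize(b,(400,400))]))
E
```

```text
2.225 [ 0.5453 -0.0544  0.0748] [0.51 0.06 0.93] 0.00372495855009265 tool y dir 79.12294585962042
bar [0.0011 0.0618 0.0223]
round [ 0.0012 -0.0007  0.0223]
```

View pics/chk.png

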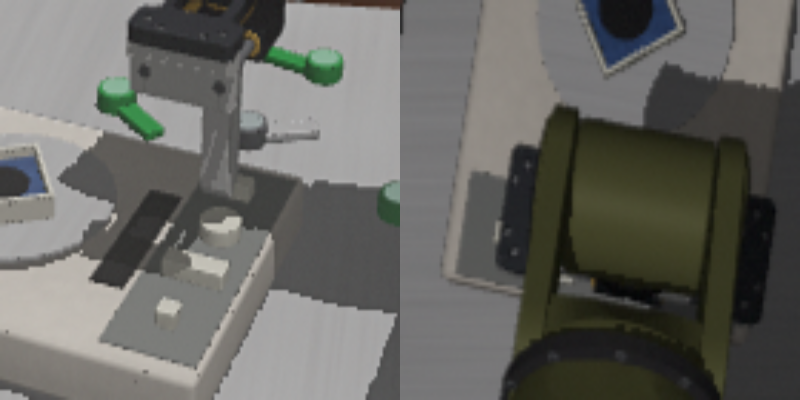

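The fingertip (left crop, ~(222,193)) is 18 mm straight above the round key (220,222). I'll descend gently.

Call:
jog_arm --motion '[{"claw":0,"linear":[0,0,0.01],"yaw":0},{"claw":0,"linear":[0,0,0.017],"yaw":0},{"claw":0,"linear":[0,0,0.017],"yaw":0},{"claw":0,"linear":[0,0,0.017],"yaw":0}]'

```text
time: 2.82
tcp_pos: [0.545, -0.0552, 0.0599]
tcp_rot: [0.3, 3.127, 0.0]
ft_force: [0.7, -0.4, -0.3]
opening: 0.008
gripper_force: 0.0
```

```bash
python3 go.py
```

```text
2.825 [ 0.545  -0.0552  0.0599] [ 0.72 -0.38 -0.28] 0.00814054474644733 tool y dir 79.05271799773847
bar [0.0009 0.0628 0.0037]
round [0.0009 0.0003 0.0037]
```

Call:
jog_arm --motion '[{"claw":0,"linear":[0,0,0.003],"yaw":0},{"claw":0,"linear":[0,0,0.006],"yaw":0},{"claw":0,"linear":[0,0,0.0085],"yaw":0},{"claw":0,"linear":[0,0,0.0085],"yaw":0},{"claw":0,"linear":[0,0,0.0085],"yaw":0}]'

```text
time: 3.45
tcp_pos: [0.5451, -0.0552, 0.0532]
tcp_rot: [0.3, 3.127, -0.0]
ft_force: [0.9, -1.0, 3.1]
opening: 0.005
gripper_force: 1.7
```

```bash
python3 go.py
```

```text
3.45 [ 0.5451 -0.0552  0.0532] [ 0.86 -1.    3.11] 0.005244696631980822 tool y dir 79.05630763073324
bar [ 0.001   0.0628 -0.0047]
round [ 0.001   0.0003 -0.0047]
```

Call:
jog_arm --motion '[{"claw":0,"linear":[0,0,0.0016],"yaw":0},{"claw":0,"linear":[0,0,0.0016],"yaw":0},{"claw":0,"linear":[0,0,0.0016],"yaw":0}]'

```text
time: 3.82
tcp_pos: [0.5451, -0.0552, 0.0519]
tcp_rot: [0.3, 3.127, -0.0]
ft_force: [1.6, -0.8, 4.6]
opening: 0.005
gripper_force: 2.1
```

```bash
for i in 1; do python3 go.py; done
```

```text
3.825 [ 0.5451 -0.0552  0.0519] [ 1.59 -0.75  4.61] 0.004966328572310268 tool y dir 79.0538765477981
bar [ 0.001   0.0628 -0.0064]
round [ 0.001   0.0003 -0.0064]
```

Round key is about 5 mm down at 4.6 N, so it has switched. I'll release it, then move over the bar.

Call:
jog_arm --motion '[{"claw":0,"linear":[0,0,-0.006],"yaw":0},{"claw":0,"linear":[0,0,-0.03],"yaw":0},{"claw":0,"linear":[0,0,-0.03],"yaw":0},{"claw":0,"linear":[0.001,0.0628,-0.03],"yaw":0},{"claw":0,"linear":[0.001,0.0628,-0.03],"yaw":0}]'

```text
time: 4.45
tcp_pos: [0.5533, -0.0035, 0.0748]
tcp_rot: [-0.295, -3.126, -0.0]
ft_force: [0.3, -0.6, -0.4]
opening: 0.005
gripper_force: 0.0
```

Call:
jog_arm --motion '[{"claw":0,"linear":[0,0,0],"yaw":0},{"claw":0,"linear":[0,0,0.015],"yaw":0},{"claw":0,"linear":[0,0,0.02],"yaw":0},{"claw":0,"linear":[0,0,0.02],"yaw":0},{"claw":0,"linear":[0,0,0.02],"yaw":0}]'

```text
time: 5.08
tcp_pos: [0.5537, -0.0058, 0.0599]
tcp_rot: [0.3, 3.127, -0.0]
ft_force: [-0.1, 1.2, 0.2]
opening: 0.011
gripper_force: 0.0
```

```bash
python3 go.py; python3 - <<'E'
from plant import eyes
import cv2,numpy as np
a=eyes.camera("side")["color"][150:270,230:370,::-1]
cv2.imwrite("pics/chk2.png",cv2.resize(a,(700,600)))
E
```

```text
5.075 [ 0.5537 -0.0058  0.0599] [-0.07  1.19  0.24] 0.010671817612628984 tool y dir 79.04585094335434
bar [-0.0001  0.0002  0.0036]
round [-0.0001 -0.0623  0.0036]
```

View pics/chk2.png

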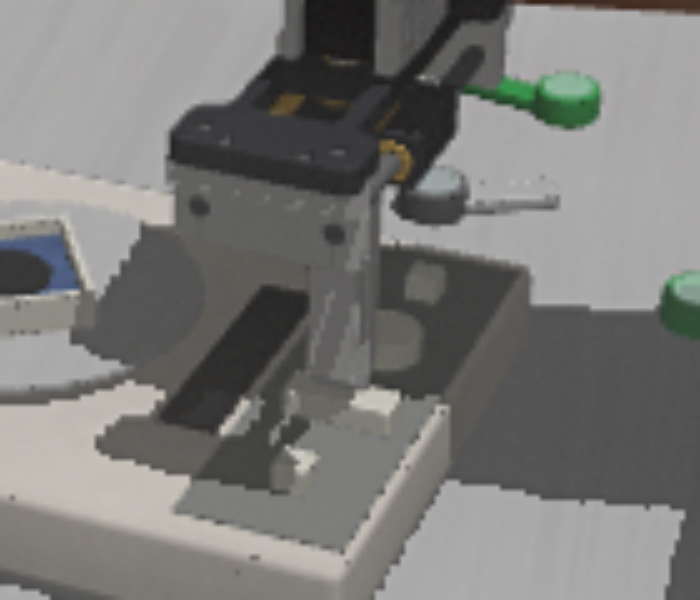

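The fingertip (340,382) is just above the middle of the bar (~(345,395)). The round key (395,335) is back up. Same press again, same total depth.

Call:
jog_arm --motion '[{"claw":0,"linear":[0,0,0.003],"yaw":0},{"claw":0,"linear":[0,0,0.006],"yaw":0},{"claw":0,"linear":[0,0,0.0095],"yaw":0},{"claw":0,"linear":[0,0,0.01],"yaw":0},{"claw":0,"linear":[0,0,0.01],"yaw":0}]'

```text
time: 5.75
tcp_pos: [0.5538, -0.0057, 0.052]
tcp_rot: [0.3, 3.127, -0.0]
ft_force: [1.2, -0.3, 4.6]
opening: 0.007
gripper_force: 2.1
```

```bash
python3 go.py
```

```text
5.75 [ 0.5538 -0.0057  0.052 ] [ 1.19 -0.29  4.62] 0.007483386806727339 tool y dir 79.05655619881519
bar [ 0.     -0.     -0.0063]
round [ 0.     -0.0625 -0.0063]
```

Bar is 5 mm down at 4.6 N. I'll withdraw straight up, then back.

Call:
jog_arm --motion '[{"claw":0,"linear":[0,0,-0.006],"yaw":0},{"claw":0,"linear":[0,0,-0.06],"yaw":0},{"claw":0,"linear":[0,0,-0.12],"yaw":0},{"claw":0,"linear":[0,0,-0.18],"yaw":0},{"claw":0,"linear":[0.06,0,-0.19],"yaw":0}]'

```text
time: 6.38
tcp_pos: [0.5079, 0.0032, 0.2066]
tcp_rot: [0.3, 3.123, 0.0]
ft_force: [-0.1, 0.1, 0.6]
opening: 0.009
gripper_force: 0.0
```

Call:
jog_arm --motion '[{"claw":0,"linear":[0.05,0.04,0],"yaw":0},{"claw":0,"linear":[0.1,0.08,0],"yaw":0},{"claw":0,"linear":[0.15,0.13,0],"yaw":0},{"claw":0,"linear":[0.15,0.19,0],"yaw":0},{"claw":0,"linear":[0.15,0.25,0],"yaw":0}]'

```text
time: 7.0
tcp_pos: [0.4263, 0.2241, 0.2042]
tcp_rot: [0.299, 3.127, 0.0]
ft_force: [-0.3, 0.1, 1.6]
opening: 0.003
gripper_force: 0.0
```

Call:
jog_arm --motion '[{"claw":0,"linear":[0,0,0],"yaw":0},{"claw":0,"linear":[0,0,0],"yaw":0},{"claw":0,"linear":[0,0,0],"yaw":0}]'

```text
time: 7.38
tcp_pos: [0.4266, 0.2217, 0.2039]
tcp_rot: [-0.301, -3.127, 0.0]
ft_force: [-0.5, 0.1, -1.0]
opening: 0.005
gripper_force: 0.0
```

```bash
python3 - <<'E'
from plant import eyes
import cv2,numpy as np
from h import d
a=eyes.camera("top")["color"]; s=eyes.camera("side")["color"]
f=lambda i:cv2.resize(np.ascontiguousarray(i[:,:,::-1]),(400,300))
cv2.imwrite("pics/end.png",np.vstack([np.hstack([f(a),f(s)]),np.hstack([f(cv2.absdiff(a,d["top"]["color"])),f(cv2.absdiff(s,d["side"]["color"]))])]))
E
```

```text
(no output)
```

View pics/end.png

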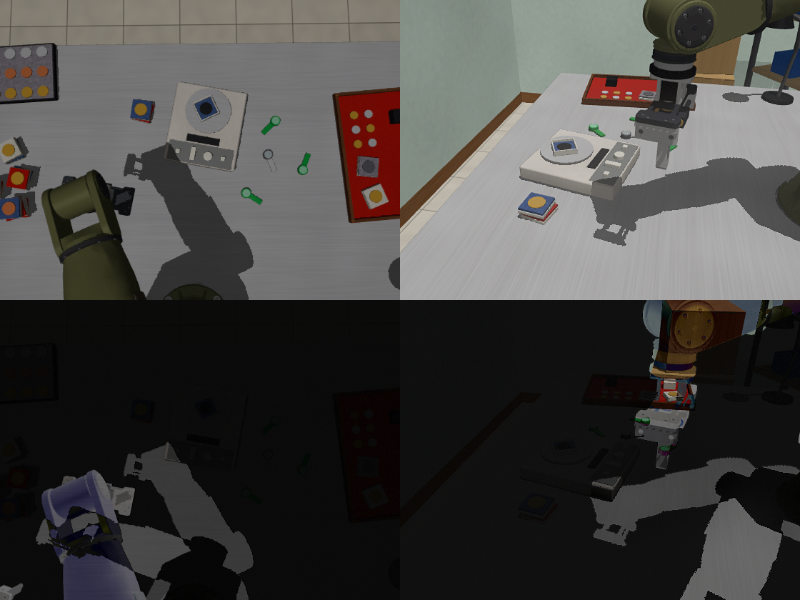

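The arm is clear of everything. The difference images show only the arm, its shadow and a uniform brightness change: nothing moved, and the keys are up.

```bash
python3 -c "
from plant import bot; print(bot.finish_job())"
```

```text
the job is handed in; nothing more can be done
None
```

I pressed and released the round key, then the bar key (each about 5 mm down at about 4.6 N), withdrew the arm and handed the job in at about 7.5 s; the final images show both keys back up and nothing else moved.

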